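# Pack the plant-swap carton on the potting bench

### The job

Finish packing the open carton for the plant swap: put the long green seed tin and the dark wooden label box into it beside the flat cream box that is already there. All three must fit at once, each standing upright and flat on the carton's floor.

Things in the scene. Friction and masses are not known exactly. Their poses are not given: they have to be found in the camera images.
- carton: Open-topped cardboard carton, does not move on the bench. Outside 173 (x) x 218 (y) x 45 mm high, walls and floor 4 mm thick, so inside 165 (x) x 210 (y) x 41 mm deep. Four short flaps hang slantwise outside its walls, 21 mm out (only for looks). Origin: centre of its underside, on the bench top; z up. The flat cream box is packed in its +x, +y corner; the free floor is the strip about 75 mm wide along the whole inner -x wall, and the +x, -y corner.
- seed_tin: Long green closed tin with a thin silver seam round it and a brass-coloured plate on top, 50 (x) x 175 (y) x 80 mm high, 0.25 to 0.5 kg, standing upright on the bench. Origin: centre of its underside; z up, y along its length. It is longer than the carton's inside x size, so in the carton it must lie with its y along the carton's y, either way round. It stands up 39 mm above the carton's rim when packed.
- label_box: Closed dark brown wooden box with a pale line round it and a pale round dot on top, 75 (x) x 60 (y) x 80 mm high, 0.15 to 0.3 kg, standing upright on the bench. Origin: centre of its underside; z up. Stands up 39 mm above the carton's rim when packed.
- flat_box: Flat cream box with a red band, 80 (x) x 100 (y) x 40 mm high, 0.25 kg, loose, already lying in the carton in its +x, +y corner (up to 6 mm from the +x wall and 8 mm from the +y wall), axes along the carton's. Its top is 1 mm below the carton's rim. Origin: centre of its underside; z up.
Not all that is in view belongs to the job. Of the things that look like the flat_box, take the one that is farthest from the robot's base at the start.

How it is judged:
By the outcome, as a careful person would: the job done as asked, in the order asked, and still so for the second after the job is handed in, with the robot touching nothing.
It also fails if it takes over 58 s, if anything falls off the work surface, if the arm or the gripper's body presses on something with over 40 N, if the wrist force passes 120 N, or if a joint passes its speed limit or range.

### The arm

A 6-joint arm with a two-finger parallel gripper is mounted at the origin on the work surface. World frame = base frame: x ahead of the robot, y to its left, z up, the work surface at z = 0. Lengths are in mm, angles in rad, forces in N, time in s.
With the tool pointing down it reaches from about 300 to 775 mm from the base axis. Payload 14.6 kg.
Tool frame: the origin (TCP) lies on the centre line of the jaws, within the pads' length; the fingertips stand 19 mm ahead of it and the grasp point (between the pads) is the TCP (bot.tip_reach is the distance from the TCP to the fingertips, in mm); y points along the fingers, x is the direction in which the jaws open and shut, and the axes are right-handed (so a half turn about y gives the same grasp; the last joint's range is limited). The gripper opens to 85 mm and grips with 20 to 120 N. Pads are 22 mm wide; open, the fingers measure 114 mm over their backs; the gripper's body (76 mm by 85 mm) begins 54 mm behind the grasp point. The pads swing forward as they close: fully open they stand 13 mm farther back than shut.
Start: joints at [-1.342, 0.3, 1.521, -0, 1.321, -0.067], TCP at [160.321, -526.105, 250.281] pointing down, gripper open.
Joint ranges: [-3.03, 3.03], [-0.79, 2.21], [0.23, 2.52], [-1.04, 4.18], [0, 3.07], [-2.55, 2.55]. Speed limits (rad/s): [2.22, 2.22, 2.57, 3.14, 3.14, 3.14].

### API

Orientations are given as a unit quaternion [w, x, y, z].
In Python, from rig import bot gives the robot as it stands. Calls block until the motion is done:
- bot.move_to(position, orientation): joint-space move of the TCP to a pose.
- bot.servo_line(position, attitude=None, speed=150, until_force=None): straight line of the TCP; attitude=None keeps the orientation; speed is the mean speed in mm/s. With until_force (N) it stops when the force on the tool has changed by that much, and returns True; else False.
- bot.move_joints(angles): joint-space move.
- bot.move_gripper(opening, grip_force=None): finger opening in mm; grip_force is the grip in N (None keeps the last); returns when the fingers have stopped.
- bot.dwell(seconds).
- bot.ik(position, orientation): joint angles nearest the present ones, or None.
- bot.read_state(): the state.
- bot.read_camera(name): name is "side" or "top" or "wrist"; returns a dict with "image" (420x560x3 uint8, blue, green, red), "depth" (420x560 float32, mm along the optical axis (not along the pixel's ray), 0 where there is no reading), "fovy" (degrees; the focal length in pixels is half the picture's height over the tangent of half this angle, whatever the lens; pixels are square), "cx", "cy" (the principal point, pixels), "eye" and "attitude" of the camera in the world; the wrist camera has in their place "mount" (4x4, takes a point from camera to tool coordinates, whose origin is the TCP and whose axes are the tool frame's). Camera axes: x right, y down, z forward; pixel columns grow to the right and rows downward; lengths in mm; the calibration is good to about 2 mm. A picture is of the moment at which its call begins: read the wrist's pose just before it.
A pose or a line that the arm cannot do raises bot.MotionError and nothing moves.
- bot.finish_job(): hands the job in, once; it reports no verdict.
The state is a dict: "clock": time; "joint_positions": joint angles; "qvel": joint speeds; "effort": joint torques, N m; "ee_pos": TCP position; "tool_rot": TCP orientation; "ft_force": force on the tool from outside, world axes, zero at the start; "moment": the same for the moment, N m; "grip_width": finger opening in mm.
Only numpy, scipy, OpenCV 4.12 (cv2) and the standard library are available. Lean on these libraries where they do the work, as an engineer would, in place of code of your own. Each camera call takes 0.05 s, during which the arm holds its last target.

## Working session

There is one attempt and no reset: what is moved stays moved. The work goes in short steps, each a Python script; the robot and the scene stay as the last script left them, time stands still between calls to the robot, and variables do not carry over. Pictures are saved under pics/ and viewed, and the job is handed in when it is done.

```bash
ls; mkdir -p pics; python3 - <<'E'
from rig import bot
import cv2,numpy as np
for n in("top","side","wrist"):
    c=bot.read_camera(n); cv2.imwrite(f"pics/{n}0.png",c["image"]); np.savez(f"{n}0.npz",**c)
    print(n,{k:(np.round(v,3).tolist() if not isinstance(v,str) else v) for k,v in c.items() if k not in("image","depth")})
s=bot.read_state();print(s)
E
```

```text
pics
top {'fovy': 57.023, 'cx': 276.955, 'cy': 209.204, 'eye': [391.639, 17.651, 800.744], 'attitude': [0.024, -0.699, 0.713, -0.044]}
side {'fovy': 42.485, 'cx': 282.234, 'cy': 216.888, 'eye': [256.56, 1020.405, 891.428], 'attitude': [0.035, -0.082, 0.901, -0.425]}
wrist {'fovy': 59.395, 'cx': 280.643, 'cy': 214.352, 'mount': [[1.0, -0.0, -0.002, -0.931], [0.001, -0.286, 0.958, -123.506], [-0.001, -0.958, -0.286, 72.918], [0.0, 0.0, 0.0, 1.0]]}
{'clock': 0.15, 'joint_positions': array([-1.34164030e+00,  3.00339035e-01,  1.52141024e+00,  2.21969854e-05,
        1.32069396e+00, -6.65965200e-02]), 'qvel': array([-0.00026624, -0.0007095 , -0.00205735, -0.00146281, -0.0005117 ,
        0.00030761]), 'effort': array([ 1.18308380e-03, -5.43667638e+01, -3.61887181e+01, -1.93298229e-05,
        3.15265861e-03, -2.11410571e-05]), 'ee_pos': array([ 160.27260937, -525.97395917,  249.86602812]), 'tool_rot': array([ 0.56841133, -0.56801038,  0.42109996, -0.42065139]), 'ft_force': array([ 0.43311386, -0.35620551, -0.75513928]), 'moment': array([-0.0100345 ,  0.01729852,  0.02989678]), 'grip_width': 85.39880294712339}
```

View pics/top0.png

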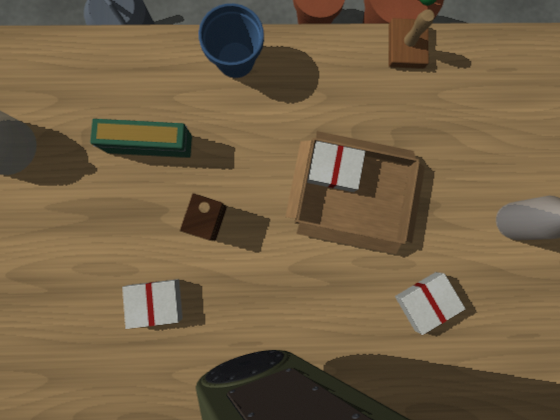

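View pics/side0.png

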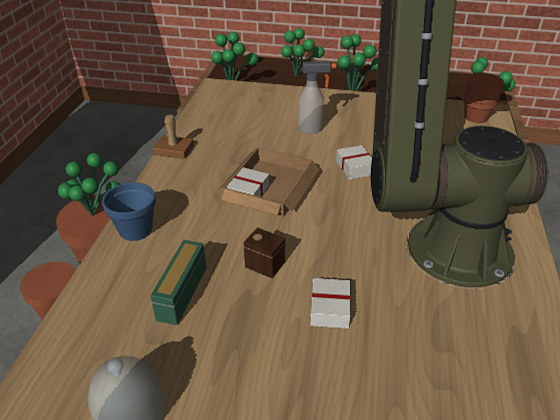

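View pics/wrist0.png

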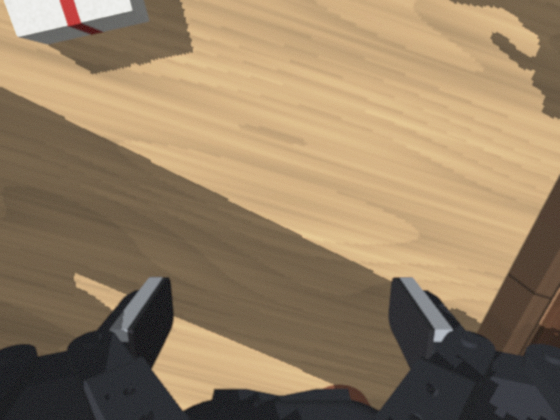

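The top view shows the carton around (360,190), with its long side roughly along world y. The tin is at (140,137) and the label box at (204,216).

Three things look like the flat_box: (337,166) inside the carton, (151,304) and (431,303). The one at (337,166) is farthest from the base and sits in the carton's upper-left (+x,+y) corner, so it is the one meant. I'll measure next and confirm it in an enlarged crop.

```bash
cat > h.py <<'E'
import numpy as np,cv2
from scipy.spatial.transform import Rotation as R
def cam(c):
    f=c["image"].shape[0]/2/np.tan(np.radians(float(c["fovy"]))/2)
    return f,float(c["cx"]),float(c["cy"])
def RT(c,state=None):
    if "eye" in c: return R.from_quat(np.roll(c["attitude"],-1)).as_matrix(),np.array(c["eye"])
    M=np.array(c["mount"]);Rt=R.from_quat(np.roll(state["tool_rot"],-1)).as_matrix()
    return Rt@M[:3,:3],Rt@M[:3,3]+state["ee_pos"]
def cloud(c,state=None):
    f,cx,cy=cam(c);Rm,e=RT(c,state);d=c["depth"]
    v,u=np.mgrid[:d.shape[0],:d.shape[1]]
    P=np.stack([(u-cx)/f*d,(v-cy)/f*d,d],-1)@Rm.T+e
    P[d<=0]=np.nan
    return P
def cast(c,uv,z,state=None):
    f,cx,cy=cam(c);Rm,e=RT(c,state);uv=np.atleast_2d(uv).astype(float)
    r=np.c_[(uv[:,0]-cx)/f,(uv[:,1]-cy)/f,np.ones(len(uv))]@Rm.T
    return e+r*((z-e[2])/r[:,2])[:,None]
def rect(pts):  # long-side size, short, angle of long side in world, centre
    (x,y),(w,h),a=cv2.minAreaRect(pts.astype(np.float32))
    a=np.radians(a)
    if w<h: w,h=h,w;a+=np.pi/2
    a=(a+np.pi/2)%np.pi-np.pi/2
    return np.array([x,y]),(w,h),a
def comp(m):
    n,l,s,c=cv2.connectedComponentsWithStats(m.astype(np.uint8))
    return l==1+np.argmax(s[1:,4])
E
python3 - <<'E'
from h import *
for n in("top","side"):
    c=dict(np.load(f"{n}0.npz"));P=cloud(c);Z=P[...,2]
    print(n,"bench z",np.nanmedian(Z[300:330,240:300] if n=="top" else Z[360:400,250:300]))
    if n=="top":
        boxes={"tin":(80,105,200,170),"label":(170,185,240,250),"flatL":(110,270,190,335),"flatR":(385,265,475,340),"flatC":(305,135,372,198),"carton":(280,125,430,260)}
    else: boxes={"tin":(140,230,215,330),"label":(235,220,295,285),"flatC":(218,160,280,205),"carton":(210,140,330,220)}
    for k,(a,b,e,f) in boxes.items():
        m=np.zeros(Z.shape,bool);m[b:f,a:e]=1
        lo,hi={"tin":(74,88),"label":(74,88),"carton":(38,55),"flatC":(36,52)}.get(k,(25,100))
        m&=(Z>lo)&(Z<hi)
        if k=="carton": 
            sat=cv2.cvtColor(c["image"],cv2.COLOR_BGR2HSV)[...,1]; m&=sat>50
        if k=="flatC":
            hsv=cv2.cvtColor(c["image"],cv2.COLOR_BGR2HSV); m&=(hsv[...,1]<50)|((hsv[...,1]>150)&((hsv[...,0]<6)|(hsv[...,0]>172)))
        m=comp(m)
        zt=np.median(Z[m])
        ys,xs=np.nonzero(m)
        hh={"tin":80,"label":80,"carton":45,"flatC":44}.get(k,40)
        ce,sz,an=rect(cast(c,np.c_[xs,ys],hh)[:,:2])
        print(k,"z",zt.round(1),"c",ce.round(1),"size",np.round(sz,1),"ang",np.degrees(an).round(1),"r",np.hypot(*ce).round())
c=cv2.imread("pics/top0.png");cv2.imwrite("pics/crop_top.png",cv2.resize(c[120:260,270:440],None,fx=4,fy=4,interpolation=cv2.INTER_CUBIC))
E
```

```text
top bench z 0.30610061805634814
tin z 79.8 c [609.9 258.4] size [175.3  50.5] ang 86.1 r 662.0
label z 79.9 c [450.1 139. ] size [74.6 60.6] ang -19.1 r 471.0
flatL z 40.0 c [287.1 242.1] size [103.4  81. ] ang -84.8 r 376.0
flatR z 40.3 c [ 275.1 -301.3] size [103.5  84.9] ang -61.5 r 408.0
flatC z 43.8 c [ 551.4 -124.5] size [100.3  83.1] ang 77.4 r 565.0
carton z 43.5 c [ 498.8 -163.6] size [234.4 190.3] ang 76.9 r 525.0
side bench z 1.1855627323066642
tin z 81.4 c [611.1 261.8] size [180.1  53.6] ang 85.8 r 665.0
label z 81.0 c [451.6 142.4] size [78.3 67.8] ang -18.9 r 474.0
flatC z 45.4 c [ 551.8 -124.8] size [104.8  86.9] ang 76.8 r 566.0
carton z 44.0 c [ 499.1 -155. ] size [245.2 192.2] ang 77.5 r 523.0
```

View pics/crop_top.png

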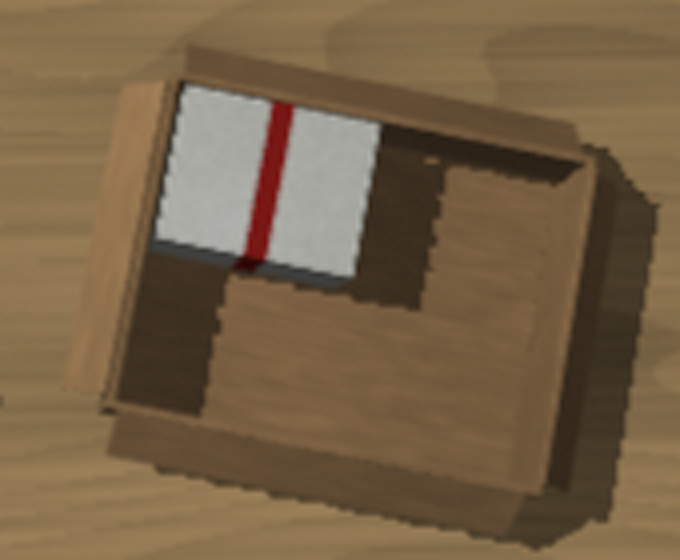

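The crop confirms the cream box with the red band (crop (270,180)) in the carton's upper-left corner, which is the +x,+y corner of a carton yawed by about −13°. The flaps inflate the carton rectangle, so I'll refine it from the rim itself.

```bash
python3 - <<'E'
from h import *
c=dict(np.load("top0.npz"));P=cloud(c)
# rim corners read in crop (px/4+offset), z=45 plane
cr=np.array([[180,80],[600,155],[548,492],[107,410]])/4+[270,120]
W=cast(c,cr,45)[:,:2];print("corners",W.round(1).tolist())
print("sides",[round(float(np.linalg.norm(W[i]-W[(i+1)%4])),1) for i in range(4)],"c",W.mean(0).round(1))
for i in range(4):
    d=W[(i+1)%4]-W[i];print("edge ang",np.degrees(np.arctan2(d[1],d[0])).round(1))
for lo in (42.5,43.5,44.3):
  m=np.zeros(P.shape[:2],bool);m[125:260,285:430]=1
  sat=cv2.cvtColor(c["image"],cv2.COLOR_BGR2HSV)[...,1]
  m&=(P[...,2]>lo)&(P[...,2]<48)&(sat>50)
  ys,xs=np.nonzero(m);ce,sz,an=rect(cast(c,np.c_[xs,ys],45)[:,:2]);print(lo,m.sum(),ce.round(1),np.round(sz,1),np.degrees(an).round(1))
cv2.imwrite("pics/rim.png",cv2.resize(m[120:260,270:440].astype(np.uint8)*255,None,fx=4,fy=4))
# height profile along carton axes through approx centre
y=np.radians(-12.8);ux=np.array([np.cos(y),np.sin(y)]);uy=np.array([-ux[1],ux[0]])
c0=W.mean(0);D=P[...,:2]-c0;X=D@ux;Y=D@uy;Z=P[...,2]
fm=(np.abs(X)<100)&(np.abs(Y)<125)&(Z<9)&(Z>1.5)
print("floor X",np.percentile(X[fm],[.5,99.5]),"Y",np.percentile(Y[fm],[.5,99.5]))
top=(Z>42)&(np.abs(X)<95)&(np.abs(Y)<118)
for s in(-80,-60,-40):
    t=top&(np.abs(Y-s)<15);print("X of rim at y",s,np.percentile(X[t&(X<0)],[1,99]).round(1),np.percentile(X[t&(X>0)],[1,99]).round(1))
for s in(-60,-40,-20):
    t=top&(np.abs(X-s)<12);print("Y of rim at x",s,np.percentile(Y[t&(Y<0)],[1,99]).round(1),np.percentile(Y[t&(Y>0)],[1,99]).round(1))
E
```

```text
corners [[602.7, -83.5], [561.3, -294.0], [393.3, -258.5], [437.8, -42.5]]
sides [214.6, 171.7, 220.6, 169.9] c [ 498.8 -169.6]
edge ang -101.1
edge ang 168.1
edge ang 78.3
edge ang -13.9
42.5 1503 [ 499.3 -163.7] [227.7 182.5] 77.6
43.5 1154 [ 499.8 -164.3] [225.4 180.3] 76.8
44.3 810 [ 499.8 -164.7] [224.4 178.5] 77.3
floor X [-78.75447802  82.69158093] Y [-100.58365033  106.85283799]
X of rim at y -80 [-91.1 -82. ] [82.5 91.6]
X of rim at y -60 [-91.3 -81.9] [82.1 91. ]
X of rim at y -40 [-90.7 -82. ] [82.7 90.9]
Y of rim at x -60 [-107.3  -99.9] [109.7 117.5]
Y of rim at x -40 [-108.6  -99.5] [109.7 117.6]
Y of rim at x -20 [-107.7  -99.2] [109.8 117.3]
```

View pics/rim.png

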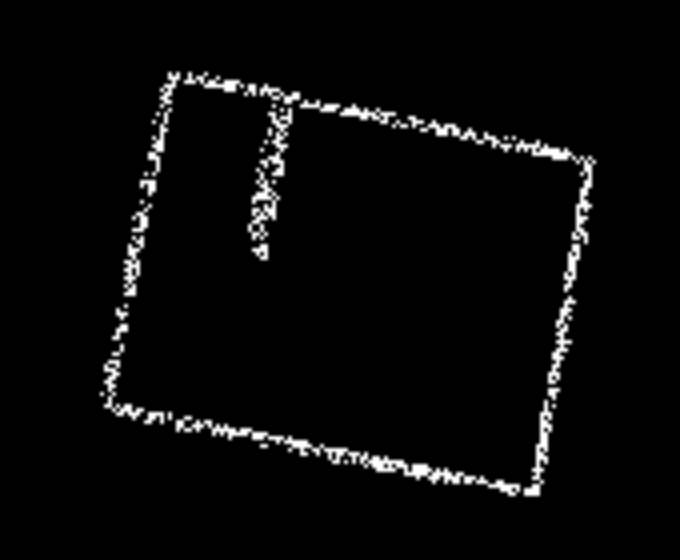

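```bash
python3 - <<'E'
from h import *
from rig import bot
c=dict(np.load("top0.npz"));P=cloud(c)
for k,(a,b,e,f) in {"pot":(198,0,266,78),"bottle":(495,190,560,245),"stamp":(385,8,435,72),"dome":(0,110,40,178)}.items():
    q=P[b:f,a:e].reshape(-1,3);q=q[q[:,2]>15];print(k,q.min(0).round(),q.max(0).round())
c=dict(np.load("side0.npz"));P=cloud(c)
for k,(a,b,e,f) in {"bottle":(298,58,338,133),"pot":(103,183,160,240),"dome":(88,355,165,420)}.items():
    q=P[b:f,a:e].reshape(-1,3);q=q[(q[:,2]>15)];print(k,np.nanpercentile(q,2,axis=0).round(),np.nanpercentile(q,98,axis=0).round())
s=bot.read_state();Rt=R.from_quat(np.roll(s["tool_rot"],-1)).as_matrix();print(Rt.round(2))
def q(ang):
    a=np.radians(ang);x=np.array([np.cos(a),np.sin(a),0]);y=np.array([0,0,-1.]);M=np.c_[x,y,np.cross(x,y)]
    return np.roll(R.from_matrix(M).as_quat(),1)
for n,p,a in(("tin",[610,259.5],-3.9),("tinplace",[448,-153],-12.8),("label",[450.5,140],70.9),("labplace",[525,-223],77.2)):
    for o in(0,180):
      for z in(67,220):
        r=bot.ik(p+[z],q(a+o));print(n,o,z,None if r is None else np.round(r,2))
E
```

```text
pot [731.  17.  15.] [854. 140. 107.]
bottle [ 395. -518.   15.] [ 474. -459.  154.]
stamp [ 770. -335.   15.] [ 872. -252.  119.]
dome [550. 492.  15.] [660. 549.  97.]
bottle [ 382. -515.   21.] [ 471. -461.  225.]
pot [736.  22.  21.] [851. 138. 107.]
dome [553. 515.  35.] [654. 607. 155.]
[[ 0.29 -0.    0.96]
 [-0.96  0.    0.29]
 [-0.   -1.    0.  ]]
tin 0 67 [ 0.35  0.73  1.32 -0.    1.09  0.42]
tin 0 220 [ 0.35  0.58  1.2  -0.    1.37  0.42]
tin 180 67 None
tin 180 220 None
tinplace 0 67 [-0.41  0.38  1.9  -0.    0.86 -0.18]
tinplace 0 220 [-0.41  0.16  1.77 -0.    1.21 -0.18]
tinplace 180 67 None
tinplace 180 220 None
label 0 67 [ 0.22  0.38  1.9   0.    0.86 -1.01]
label 0 220 [ 0.22  0.15  1.77  0.    1.21 -1.01]
label 180 67 [ 0.22  0.38  1.9  -0.    0.86  2.13]
label 180 220 [ 0.22  0.15  1.77 -0.    1.21  2.13]
labplace 0 67 [-0.47  0.56  1.62 -0.    0.97 -1.81]
labplace 0 220 [-0.47  0.37  1.5  -0.    1.27 -1.81]
labplace 180 67 [-0.47  0.56  1.62 -0.    0.97  1.33]
labplace 180 220 [-0.47  0.37  1.5  -0.    1.27  1.33]
```

Pot, bottle (225 mm high) and stamp are all off my path once I rise to about 400 mm. Both views agree on the tin to 1 mm in x and 3.5 mm in y, and the sizes match. Now I'll grasp the tin.

```bash
cat >> h.py <<'E'
def q(ang):
    a=np.radians(ang);x=np.array([np.cos(a),np.sin(a),0]);y=np.array([0,0,-1.]);M=np.c_[x,y,np.cross(x,y)]
    return np.roll(R.from_matrix(M).as_quat(),1)
def st(bot,t=""):
    s=bot.read_state();print(t,"clk",round(s["clock"],2),"p",s["ee_pos"].round(1),"f",s["ft_force"].round(1),"w",round(float(s["grip_width"]),1));return s
E
python3 - <<'E'
from h import *
from rig import bot
bot.servo_line([160,-520,380],speed=250); st(bot)
bot.move_to([610.5,259.5,190],q(-3.9)); s=st(bot)
c=bot.read_camera("wrist");cv2.imwrite("pics/w1.png",c["image"])
P=cloud(c,s);m=(P[...,2]>74)&(P[...,2]<88)&(np.abs(P[...,0]-610)<60)&(np.abs(P[...,1]-260)<120)
m=comp(m);ys,xs=np.nonzero(m);print(xs.min(),xs.max(),ys.min(),ys.max(),rect(cast(c,np.c_[xs,ys],80,s)[:,:2]))
h=bot.servo_line([610.5,259.5,67],speed=100,until_force=15);st(bot,h)
E
```

```text
clk 0.82 p [ 160.  -519.9  379.2] f [-0.   0.  -0.7] w 85.2
 clk 4.03 p [610.8 258.8 190.2] f [-0.3 -0.8 -0. ] w 85.7
244 325 79 330 (array([613.05273438, 261.0531311 ]), (172.44580078125, 49.35767364501953), np.float64(1.5021082091176274))
False clk 5.47 p [610.8 259.6  67.7] f [ 0.6 -0.3  0.5] w 85.2
```

View pics/w1.png

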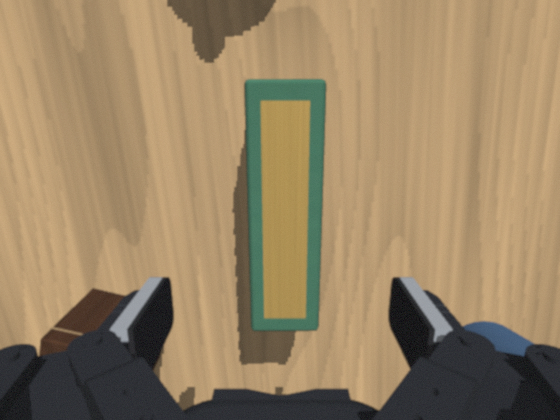

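The wrist view shows the tin (pixels x 244–325, y 79–330) centred between the open fingers and parallel to them. Now grip and lift.

```bash
python3 - <<'E'
from h import *
from rig import bot
bot.move_gripper(40,60); st(bot,"grip")
bot.servo_line([610.5,259.5,200],speed=150); s=st(bot,"lift")
bot.move_to([447.8,-152.8,210],q(-12.8)); s=st(bot,"over")
c=bot.read_camera("top");cv2.imwrite("pics/t2.png",c["image"]);np.savez("t2.npz",**c)
c=bot.read_camera("side");cv2.imwrite("pics/s2.png",c["image"]);np.savez("s2.npz",**c)
E
```

```text
grip clk 5.88 p [611.1 259.6  67.9] f [ 3.  -0.5  4.6] w 49.1
lift clk 6.92 p [610.1 259.4 198.6] f [ 0.2  0.4 -4.4] w 48.9
over clk 8.54 p [ 448.3 -152.3  210. ] f [ 0.  -0.3 -4. ] w 49.1
```

View pics/s2.png

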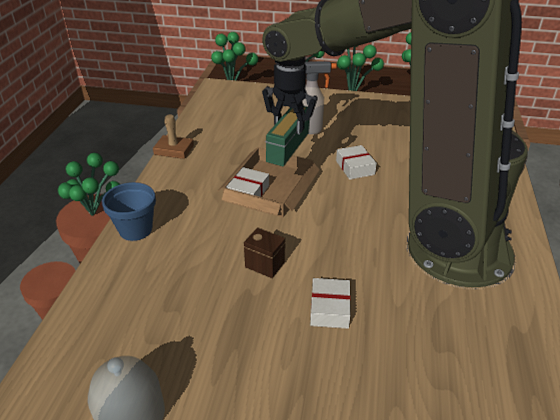

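View pics/t2.png

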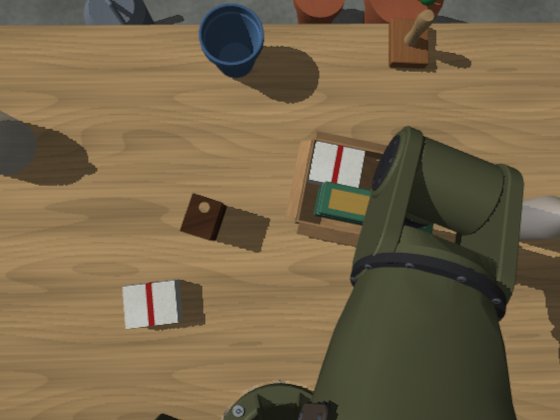

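The side view shows the tin hanging level in the jaws at (283,138), and the top view shows it parallel to the strip at (345,205). The wrist force change of about 4 N matches the tin's weight. Lowering it until it touches.

```bash
python3 - <<'E'
from h import *
from rig import bot
a=[447.8,-152.8]
h=bot.servo_line(a+[95],speed=120,until_force=12);st(bot,("d",h))
if not h:
    h=bot.servo_line(a+[68],speed=35,until_force=5);s=st(bot,("touch",h))
    c=bot.read_camera("side");cv2.imwrite("pics/s3.png",cv2.resize(c["image"][60:240,180:360],None,fx=3,fy=3))
E
```

```text
('d', False) clk 9.75 p [ 448.2 -152.9   95.6] f [ 0.2 -0.5 -4.7] w 49.2
('touch', True) clk 10.39 p [ 448.  -152.8   71.5] f [ 2.6 -1.4 -0.8] w 49.2
```

View pics/s3.png

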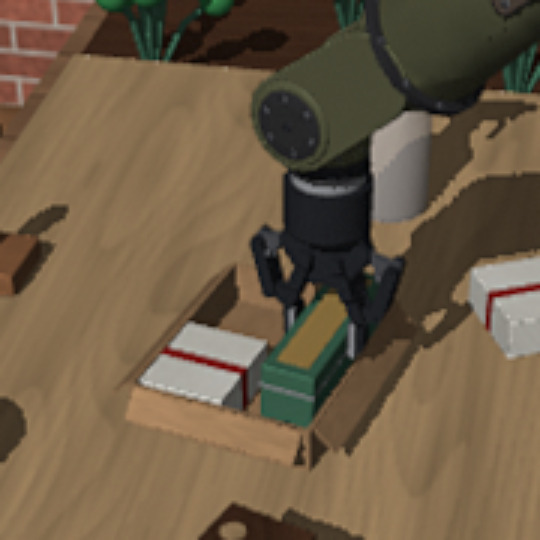

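Contact came at z = 71.5, against the expected 71.7, so the tin is on the carton floor. I'll release it and go for the label box.

```bash
python3 - <<'E'
from h import *
from rig import bot
bot.move_gripper(85); st(bot,"open")
bot.servo_line([447.8,-152.8,190],speed=150)
c=bot.read_camera("wrist");cv2.imwrite("pics/w3.png",c["image"])
bot.move_to([450.8,140,190],q(70.9)); s=st(bot,"over label")
c=bot.read_camera("wrist");cv2.imwrite("pics/w4.png",c["image"])
P=cloud(c,s);m=(P[...,2]>74)&(P[...,2]<88)&(np.abs(P[...,0]-450)<70)&(np.abs(P[...,1]-140)<70)
m=comp(m);ys,xs=np.nonzero(m);r=rect(cast(c,np.c_[xs,ys],80,s)[:,:2]);print(r,np.degrees(r[2]))
c=bot.read_camera("top");cv2.imwrite("pics/t4.png",c["image"]);np.savez("t4.npz",**c)
E
```

```text
open clk 10.89 p [ 447.1 -152.5   71.2] f [ 1.  -0.4 -0.1] w 85.4
over label clk 13.01 p [451.  139.4 189.8] f [0.2 0.2 0.5] w 85.2
(array([451.37661743, 140.13566589]), (75.0435562133789, 59.44677734375), np.float64(-0.33217009065313086)) -19.031944274902354
```

View pics/w4.png

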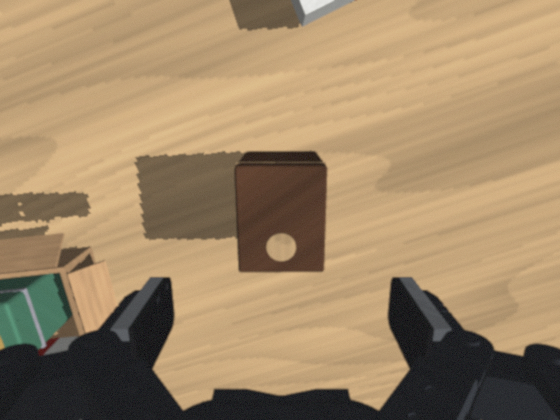

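View pics/t4.png

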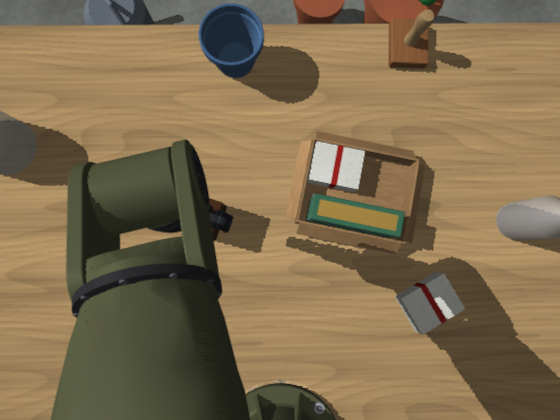

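The wrist view shows the label box (pixels 237–326, 165–271) centred between the fingers, measuring 75.0 × 59.4 at −19.0°. The top view shows the tin packed along the near (−x) wall at (355,215). I'll grasp the label box and measure what is in the carton.

```bash
python3 - <<'E'
from h import *
from rig import bot
c=dict(np.load("t4.npz"));P=cloud(c)
y=np.radians(-12.8);u=np.array([[np.cos(y),np.sin(y)],[-np.sin(y),np.cos(y)]])
for k,b,lo,hi,z in(("tin",(295,185,412,245),76,92,84),("flat",(305,135,372,198),36,52,44)):
    m=np.zeros(P.shape[:2],bool);m[b[1]:b[3],b[0]:b[2]]=1;m&=(P[...,2]>lo)&(P[...,2]<hi)
    if k=="flat":
        hsv=cv2.cvtColor(c["image"],cv2.COLOR_BGR2HSV); m&=(hsv[...,1]<50)|((hsv[...,1]>150)&((hsv[...,0]<6)|(hsv[...,0]>172)))
    m=comp(m);zz=np.median(P[...,2][m]);ys,xs=np.nonzero(m);ce,sz,an=rect(cast(c,np.c_[xs,ys],z)[:,:2])
    print(k,"z",zz.round(1),"carton-frame",(u@(ce-[499.9,-164.6])).round(1),np.round(sz,1),"yaw",np.degrees(an).round(1)-77.2)
h=bot.servo_line([450.8,140,67],speed=110,until_force=15);st(bot,h)
if not h:
    bot.move_gripper(50,50);st(bot,"grip")
    bot.servo_line([450.8,140,200],speed=150);st(bot,"lift")
    t=np.array([499.9,-164.6])+u.T@np.array([38,-53]);print("target",t)
    bot.move_to([t[0],t[1],200],q(77.2));st(bot,"over")
    c=bot.read_camera("side");cv2.imwrite("pics/s5.png",cv2.resize(c["image"][30:240,150:360],None,fx=3,fy=2.8))
E
```

```text
tin z 84.3 carton-frame [-54.7   1.1] [174.7  50.4] yaw 0.09999999999999432
flat z 43.8 carton-frame [41.4 49.8] [101.8  83.1] yaw 0.09999999999999432
False clk 14.38 p [451.1 140.1  67.6] f [-0.8  0.3  0.1] w 84.7
grip clk 14.73 p [451.  140.   67.6] f [-2.9 -1.6  6.1] w 59.4
lift clk 15.77 p [450.4 139.9 199.1] f [-0.4 -0.1 -3.1] w 59.2
target [ 525.21360509 -224.70175869]
over clk 17.16 p [ 525.4 -223.7  199.9] f [ 0.8 -0.6 -2.1] w 59.4
```

View pics/s5.png

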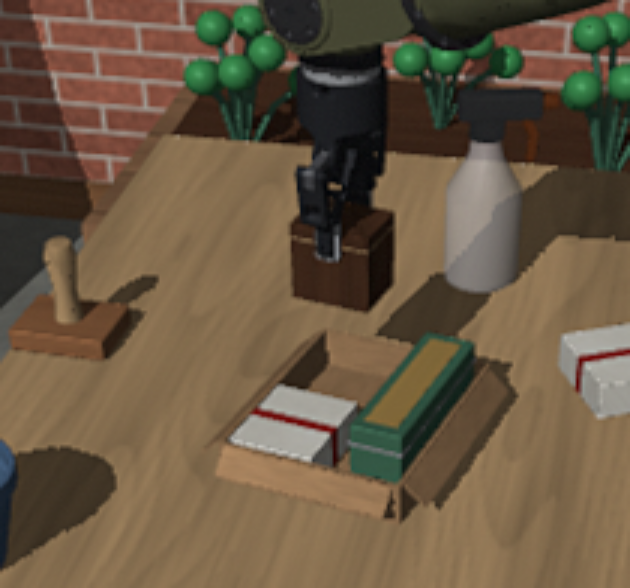

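The label box hangs level over the free corner at crop (342,255). The tin and flat box measure parallel to the carton, at −54.7 and +41.4 in its x, with plenty of room left. Lowering.

```bash
python3 - <<'E'
from h import *
from rig import bot
a=[525.2,-224.7]
h=bot.servo_line(a+[95],speed=100,until_force=12);st(bot,("d",h))
if not h:
    h=bot.servo_line(a+[68],speed=35,until_force=5);st(bot,("touch",h))
    s=bot.read_state()
    if h and s["ee_pos"][2]<74:
        bot.move_gripper(85);st(bot,"open")
        bot.servo_line(a+[200],speed=150);st(bot,"up")
        bot.move_to([450,140,330],q(70.9));bot.dwell(.5);st(bot,"away")
        for n in("top","side"):
            c=bot.read_camera(n);cv2.imwrite(f"pics/{n}6.png",c["image"]);np.savez(f"{n}6.npz",**c)
y=np.radians(-12.8);u=np.array([[np.cos(y),np.sin(y)],[-np.sin(y),np.cos(y)]])
c=dict(np.load("top6.npz"));P=cloud(c)
XY=(P[...,:2]-[499.9,-164.6])@u.T;X,Y,Z=XY[...,0],XY[...,1],P[...,2]
hsv=cv2.cvtColor(c["image"],cv2.COLOR_BGR2HSV);white=(hsv[...,1]<50)|((hsv[...,1]>150)&((hsv[...,0]<6)|(hsv[...,0]>172)))
ins=(np.abs(X)<95)&(np.abs(Y)<115)
for k,m,z in(("tin",ins&(Z>76)&(Z<92)&(X<-15),84),("label",ins&(Z>76)&(Z<92)&(X>-15),84),("flat",ins&white&(Z>38)&(Z<50),44)):
    m=comp(m);ys,xs=np.nonzero(m);zz=P[...,2][m]
    A=np.c_[P[m][:,:2],np.ones(m.sum())];g=np.linalg.lstsq(A,zz,rcond=None)[0]
    ce,sz,an=rect(cast(c,np.c_[xs,ys],z)[:,:2])
    print(k,"z",np.median(zz).round(1),"tilt deg",np.degrees(np.hypot(g[0],g[1])).round(2),"cf",(u@(ce-[499.9,-164.6])).round(1),np.round(sz,1),"ang",np.degrees(an).round(1))
i=c["image"];cv2.imwrite("pics/final.png",cv2.resize(i[115:265,265:445],None,fx=4,fy=4,interpolation=cv2.INTER_CUBIC))
E
```

```text
('d', False) clk 18.41 p [ 525.5 -224.8   95.7] f [-0.1  0.1 -3.5] w 59.4
('touch', True) clk 19.05 p [ 525.  -224.8   71.5] f [-1.1 -0.7  4.4] w 59.4
open clk 19.43 p [ 524.5 -224.4   71. ] f [-0.9  0.2 -0.7] w 84.9
up clk 20.44 p [ 524.9 -224.6  199. ] f [ 0.1 -0.4 -0.5] w 85.0
away clk 22.41 p [450.  139.9 330. ] f [-0.8  0.1 -0.6] w 84.7
tin z 84.2 tilt deg 0.26 cf [-54.6   1. ] [174.4  50.3] ang 77.3
label z 83.9 tilt deg 0.57 cf [ 36.1 -51.2] [75.9 61.5] ang -12.4
flat z 43.8 tilt deg 0.05 cf [41.5 49.6] [101.3  83. ] ang 77.2
```

View pics/final.png

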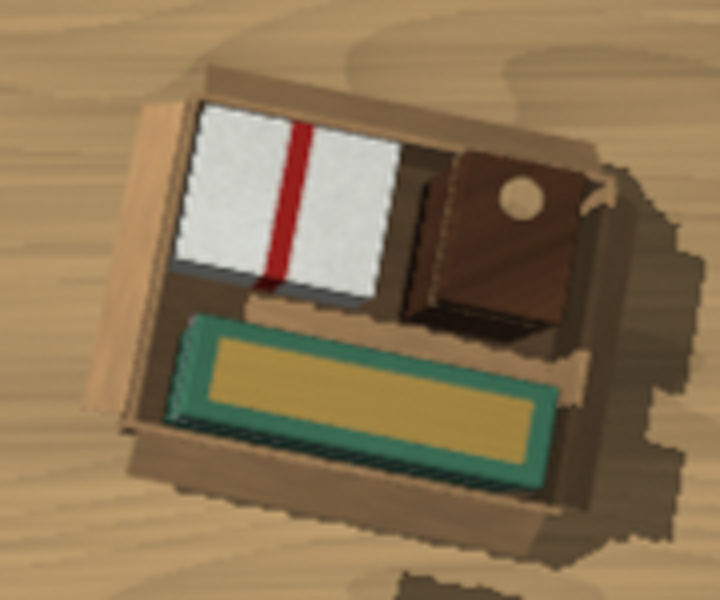

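View pics/side6.png

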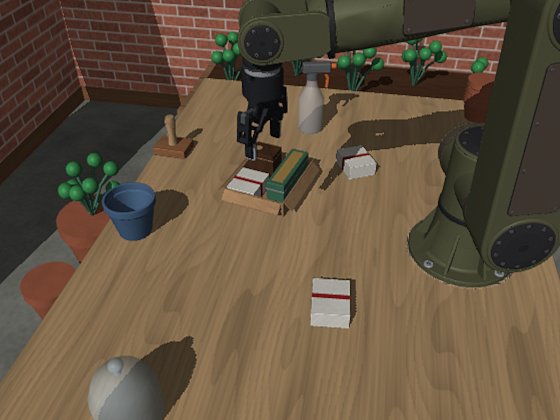

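The final crop shows the cream box, the label box at (510,240) and the tin at (370,400) all inside the rim with gaps between them. The tops read 43.8, 83.9 and 84.2 mm, against 44, 84 and 84 expected. The side view also shows all three seated and the gripper clear. Handing in.

```bash
python3 -c "
from rig import bot
bot.finish_job();print(bot.read_state()['clock'])"
```

```text
the job is handed in; nothing more can be done
the job is handed in; nothing more can be done
```

I packed the green tin along the carton's −x wall, then the label box in its +x, −y corner. The flat cream box was never touched. The job was handed in shortly after 22.4 s on the clock, with the gripper open and away from everything.

**Last checks (top camera):**

| Item | Top height measured (mm) | Expected (mm) | Tilt |
|---|---|---|---|
| Tin | 84.2 | 84 | 0.3° |
| Label box | 83.9 | 84 | 0.6° |
| Flat box | 43.8 | 44 | 0.05° |

- **Fit:** All three lie inside the inner walls with axes within 0.5° of the carton's. The tin stands about 3 mm from the −x wall, the label box about 28 mm from the tin, and the flat box moved less than 1 mm.
- **Seating:** The tin and the label box each touched the floor at z = 71.5 mm, against about 71.7 expected. The wrist force stayed below about 7 N in every reading.

**Disagreements:** No check failed. The side camera put the tin and label box about 3.5 mm farther in y than the top camera. The wrist camera read the tin 2–3 mm from the top camera's position and the label box about 1 mm. All of this was well within the jaw and carton clearances.

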